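Lock a label roll into its stand with the long spindle

TASK

The label roll is already sitting in its stand. Take the long spindle out of the white rack (not the short one) and lower it from above through the eye of the stand's arm, the roll's core and the hole in the stand's base, until its flange rests flat on the arm. Set it down gently rather than letting it drop, leave the roll in the stand and let go.

Things in the scene. Friction and masses are not known exactly. Their poses are not given: they have to be found in the camera images.
- spindle_grip (a point): Long spindle, loose, 0.16 kg: aluminium rod 16 mm thick, 102 mm long; on it a flange 60 mm wide, 6 mm thick; on that a black upright cylindrical grip, diameter 28, height 56 mm. This point: middle of the grip, 28 mm above the flange's top, 34 above its underside, 136 above the rod's tip; z up along the rod. It stands upright in one of the rack's holes, this point 144 mm above the table.
- rack: Fixed white plastic rack 250 x 60 x 50 mm high, origin under its middle, x along its length. Three holes 90 mm apart, 42 mm deep, 1 mm play round the rod, hold in any order the long spindle, a short one (same shape, rod only 64 mm, so it stands 38 mm lower and is too short for the stand) and a wooden tamper with a bulging handle, lower still.
- stand_eye (a point): Fixed grey stand: base plate 180 x 150 x 24 mm, a post at one end (towards -x, 86 mm away) carrying a level arm. This point: centre of the round eye (diameter 34 mm) through the 12 mm thick arm, at the arm's top face, 110 mm above the table; nothing is higher. z up. The base has an equal hole straight below. When the flange rests on the arm, the grip's middle is 34 mm above this point.
- roll_center (a point): Label roll, loose, 0.45 kg: white paper ring, outer diameter 130, height 60 mm, core opening about 49 mm, lying flat on the stand's base under the arm (top 14 mm below the arm), its core within 6 mm of the eye's axis. This point: middle of the core, half-way up; z along the core.
Not all that is in view belongs to the job. Leave any red or turquoise look-alike of the part that bears spindle_grip alone. What is shaped like the part that bears roll_center but purple is not meant.

How it is judged:
By the outcome, as a careful person would: the job done as asked, in the order asked, and still so for the second after the job is handed in, with the robot touching nothing.
It also fails if it takes over 40 s, if anything falls off the work surface, if the arm or the gripper's body presses on something with over 40 N, if the wrist force passes 120 N, or if a joint passes its speed limit or range.

ROBOT

A 6-joint arm with a two-finger parallel gripper is mounted at the origin on the work surface. World frame = base frame: x ahead of the robot, y to its left, z up, the work surface at z = 0. Lengths are in m, angles in rad, forces in N, time in s.
With the tool pointing down it reaches from about 0.425 to 0.95 m from the base axis. Payload 3.5 kg.
Tool frame: the origin (TCP) lies midway between the tips of the shut fingers; the grasp point (between the pads) lies 19 mm behind it; z points along the fingers, y is the line along which they close (so a half turn about z gives the same grasp; the last joint's range is limited). The gripper opens to 85 mm and grips with 20 to 120 N. Pads are 22 mm wide; open, the fingers measure 114 mm over their backs; the gripper's body (76 mm by 85 mm) begins 54 mm behind the grasp point. The pads swing forward as they close: fully open they stand 13 mm farther back than shut.
Start: joints at [1.148, 0.286, 1.577, -0, 1.279, -0.15], TCP at [0.182, 0.65, 0.231] pointing down, gripper open.
Joint ranges: [-2.77, 2.77], [-0.9, 2.22], [0.21, 2.48], [-1.53, 4.67], [0.24, 2.81], [-2.84, 2.84]. Speed limits (rad/s): [2.79, 2.79, 3.14, 3.14, 3.14, 3.14].

INTERFACE

Orientations are given as a unit quaternion [x, y, z, w].
In Python, from plant import ctrl, cams, order gives the robot as it stands.
- The arm moves only by the tool move_arm, never from a script. Its argument "plan" is one flat list of numbers, 7 for each row, row after row: the shift along the world's x, y, z in mm, then the turn, a rotation vector about the world's x, y, z in degrees, then the finger opening in mm, from 0 to 85.4. A call has 1 to 12 rows; each row shifts and turns the commanded pose from where the row before left it; what a row does not reach is not made up. A row lasts 1/10 s, in which the tool goes at most 50 mm and 8.59 degrees, less where a joint would pass 70% of its speed; a pose out of reach is approached as far as the arm can. A call is refused whole if a number of a shift passes 50 or a number of a turn 8.59, either way. A call with a gripper value outside its range is refused whole. The fingers move at their own pace and stop on an object; "newtons" is the grip in N (left out, the last holds). Time passes only in rows, so rows that do not move let the fingers close. It gives the time, the measured TCP pose, the force, the opening and the grip force at its end, in the units of the state.
- ctrl.get_state(): the state, without advancing time (a new reading comes with each control period).
- cams.read_camera(name): name is "side" or "top" or "wrist"; returns a dict with "color" (420x560x3 uint8, red, green, blue), "fov_y" (degrees; the focal length in pixels is half the picture's height over the tangent of half this angle, whatever the lens; pixels are square), "cx", "cy" (the principal point, pixels), "origin" and "orientation" of the camera in the world; the wrist camera has in their place "T_tool_cam" (4x4, takes a point from camera to tool coordinates, whose origin is the TCP and whose axes are the flange's). Camera axes: x right, y up, looking along -z (the intrinsics and any distortion apply to the point x, -y, -z); pixel columns grow to the right and rows downward; lengths in m; the calibration is good to about 2 mm. A picture is of the moment at which its call begins: read the wrist's pose just before it. There is no depth.
- order.sign_off(): hands the job in; it is judged then, once.
The state is a dict: "time": time; "qpos": joint angles; "dq": joint speeds; "joint_efforts": joint torques, N m; "eef_pos": TCP position; "tcp_rot": TCP orientation; "contact_force": force on the tool from outside, world axes, zero at the start; "wrist_torque": the same for the moment, N m; "opening": opening from 0.0 (shut) to 1.0 (fully open); "finger_force": force on a finger pad.
Only numpy, scipy, OpenCV 4.12 (cv2) and the standard library are available. Lean on these libraries where they do the work, as an engineer would, in place of code of your own. Each camera call takes 0.05 s, during which the arm holds its last target. There are 200 camera calls.

## Working session

There is one attempt and no reset: what is moved stays moved. The work goes in short steps, Python scripts to look and compute and a tool call to move; the robot and the scene stay as the last step left them, time stands still between calls to the robot, and variables do not carry over. Pictures are saved under pics/ and viewed, at most 10 in all, crops included, and the job is handed in when it is done.

Besides the shell and the picture viewer there is one more tool, called after "Call:" as a command line: name --argument value ..., lists and objects as JSON in quotes. move_arm: Moves the arm, as the interface text tells. Its arguments: {"type":"object","properties":{"plan":{"type":"array","items":{"type":"number"}},"newtons":{"type":"number"}},"required":["plan"]}

```bash
mkdir -p pics; ls; cat > h.py <<'E'
import numpy as np, cv2
from scipy.spatial.transform import Rotation as R
from plant import ctrl, cams, order
def grab(n):
    s=ctrl.get_state(); c=cams.read_camera(n)
    if 'T_tool_cam' in c:
        T=np.eye(4);T[:3,:3]=R.from_quat(s['tcp_rot']).as_matrix();T[:3,3]=s['eef_pos'];T=T@np.array(c['T_tool_cam'])
        c['o']=T[:3,3];c['M']=T[:3,:3]
    else:
        c['o']=np.array(c['origin']);q=np.array(c['orientation']);c['M']=R.from_quat(q).as_matrix() if q.size==4 else q
    c['f']=210/np.tan(np.radians(c['fov_y'])/2)
    return c
def ray(c,u,v):
    d=c['M']@np.array([(u-c['cx'])/c['f'],-(v-c['cy'])/c['f'],-1]);return d/np.linalg.norm(d)
def onz(c,u,v,z):
    d=ray(c,u,v);return c['o']+d*(z-c['o'][2])/d[2]
def proj(c,p):
    x=c['M'].T@(np.array(p)-c['o']);return c['cx']+c['f']*x[0]/-x[2],c['cy']-c['f']*x[1]/-x[2]
def two(c1,a,c2,b):
    d1,d2=ray(c1,*a),ray(c2,*b);t=np.linalg.lstsq(np.c_[d1,-d2],c2['o']-c1['o'],rcond=None)[0]
    p,q=c1['o']+t[0]*d1,c2['o']+t[1]*d2;return (p+q)/2,np.linalg.norm(p-q)
def save(n,im): cv2.imwrite('pics/'+n+'.png',im[:,:,::-1])
E
python3 - <<'E'
from h import *
for n in ['side','top','wrist']:
    c=grab(n);save(n+'0',c['color']);print(n,{k:v for k,v in c.items() if k not in('color',)})
E
```

```text
pics
side {'fov_y': 49.328807508234604, 'cx': 284.9820695607251, 'cy': 208.1707707061083, 'origin': array([-0.01917423, -0.73620164,  0.62053827]), 'orientation': array([ 0.46858641, -0.13489016, -0.22749218,  0.842899  ]), 'o': array([-0.01917423, -0.73620164,  0.62053827]), 'M': array([[ 0.86010391,  0.25709047, -0.44059704],
       [-0.50992125,  0.45734816, -0.72856913],
       [ 0.01419807,  0.85131495,  0.52446284]]), 'f': np.float64(457.32093537168134)}
top {'fov_y': 49.576370494198194, 'cx': 281.32032454703364, 'cy': 212.07328478933897, 'origin': array([ 0.35926074, -0.04122015,  1.07152714]), 'orientation': array([-0.0292746 ,  0.01439011,  0.71282636, -0.70058155]), 'o': array([ 0.35926074, -0.04122015,  1.07152714]), 'M': array([[-0.01665699,  0.99794346, -0.06189831],
       [-0.99962852, -0.01795685, -0.02050319],
       [-0.02157252,  0.0615338 ,  0.99787184]]), 'f': np.float64(454.7278757646489)}
wrist {'fov_y': 60.01091562579948, 'cx': 278.3023024511903, 'cy': 211.7035818834353, 'T_tool_cam': array([[ 6.48742655e-04,  9.60636435e-01,  2.77807882e-01,
         7.16168760e-02],
       [ 9.99999646e-01, -7.72118803e-04,  3.34702630e-04,
         3.23874455e-04],
       [ 5.36028231e-04,  2.77807566e-01, -9.60636596e-01,
        -1.43272146e-01],
       [ 0.00000000e+00,  0.00000000e+00,  0.00000000e+00,
         1.00000000e+00]]), 'o': array([0.11285582, 0.66938844, 0.37331908]), 'M': array([[ 0.26886417, -0.92555701, -0.26656384],
       [ 0.96317422,  0.25757571,  0.07713736],
       [-0.00273466, -0.27748689,  0.96072553]]), 'f': np.float64(363.6506670725587)}
```

View pics/side0.png

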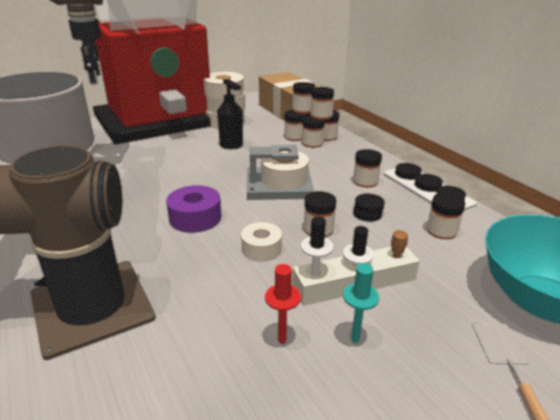

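View pics/top0.png

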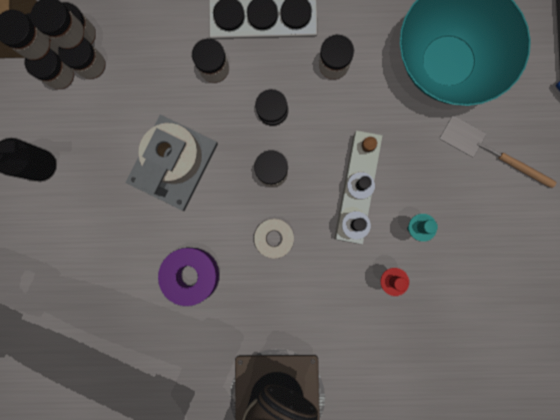

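```bash
python3 - <<'E'
from h import *
t=grab('top');s=grab('side')
def blob(c,m,near,r):
    m=m.astype(np.uint8);n,l,st,ce=cv2.connectedComponentsWithStats(m)
    k=[i for i in range(1,n) if np.hypot(*(ce[i]-near))<r and st[i,4]>15]
    for i in k: print('  blob',ce[i].round(1),st[i])
T=t['color'].astype(int);S=s['color'].astype(int)
print('top dark');blob(t,T.max(2)<70,(359,225),15)
print('side dark');blob(s,S.max(2)<60,(318,232),15)
# flange white (bright, bluish) in top and side
print('top flange');blob(t,(T.min(2)>150)&(T[...,2]-T[...,0]>-4),(356,226),20)
print('side flange');blob(s,(S.min(2)>150)&(S[...,2]-S[...,0]>-4),(317,246),20)
print('top eye');blob(t,(T[...,0]-T[...,2]>20),(163,149),14)
for u,v,z in[(356,226,.113),(359,224,.172),(163,149,.110),(369,144,.09),(363,184,.134),(272,238,.02)]: print(u,v,onz(t,u,v,z).round(4))
print(onz(s,317,245,.113),onz(s,287,151,.11))
a=cv2.resize(t['color'][170:250,320:400],None,fx=5,fy=5,interpolation=2)
b=cv2.resize(t['color'][110:210,120:220],None,fx=4,fy=4,interpolation=2)
d=cv2.resize(s['color'][210:290,290:370],None,fx=5,fy=5,interpolation=2)[:200]
save('crop',np.vstack([np.hstack([a,b]),np.hstack([d,cv2.resize(s['color'][140:190,240:320],(400,200))])]))
E
```

```text
top dark
  blob [357.7 224.2] [350 218  16  13 162]
side dark
  blob [317.3 231.7] [311 217  14  31 349]
top flange
side flange
top eye
  blob [161.9 150.2] [159 144  10  12  40]
356 226 [ 0.3866 -0.1779  0.113 ]
359 224 [ 0.3887 -0.1755  0.172 ]
163 149 [0.5593 0.2306 0.11  ]
369 144 [ 0.565  -0.2142  0.09  ]
363 184 [ 0.4725 -0.1917  0.134 ]
272 238 [0.3649 0.0029 0.02  ]
[ 0.39241893 -0.17378855  0.113     ] [0.56288814 0.22080062 0.11      ]
```

View pics/crop.png

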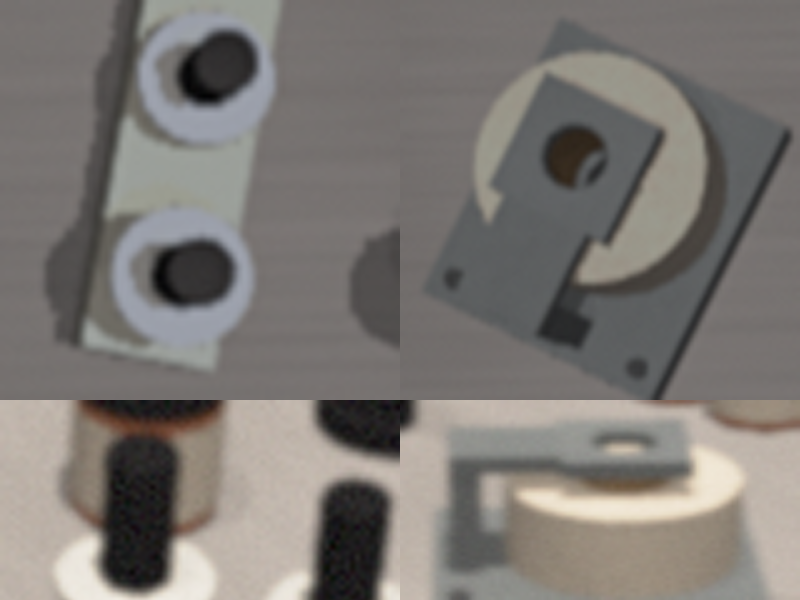

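The side view shows these candidates:
- Black grip on the rack's near end, side (317,232) / top (358,224). It stands highest and bare rod shows under its flange.
- Short black grip, (359,240) / (363,184).
- Red look-alike at (283,280) and turquoise look-alike at (361,280).

I choose the first; the crop confirms it. The stand's eye is at top (163.6,148.8), and the long spindle is near (0.388,-0.177).

Call:
move_arm --plan '[30,-35,10,0,0,0,85,30,-35,10,0,0,0,85,30,-35,10,0,0,0,85,30,-35,10,0,0,0,85,30,-35,10,0,0,0,85,30,-35,10,0,0,0,85,30,-35,10,0,0,0,85,30,-35,0,0,0,0,85,30,-35,0,0,0,0,85,30,-35,0,0,0,0,85]'

```text
time: 1.25
eef_pos: [0.4827, 0.2984, 0.3016]
tcp_rot: [0.136, 0.991, 0.0, 0.0]
contact_force: [-0.2, 0.0, -1.2]
opening: 0.998
finger_force: 0.0
```

Call:
move_arm --plan '[-6,-47,0,0,0,0,85,-6,-47,0,0,0,0,85,-6,-47,0,0,0,0,85,-6,-47,0,0,0,0,85,-6,-47,0,0,0,0,85,-6,-47,0,0,0,0,85,-6,-47,0,0,0,0,85,-6,-47,0,0,0,0,85,-6,-47,0,0,0,0,85,-6,-47,0,0,0,0,85,0,0,0,0,0,0,85]'

```text
time: 2.35
eef_pos: [0.4207, -0.1745, 0.3012]
tcp_rot: [0.14, 0.99, -0.001, -0.0]
contact_force: [-0.3, -0.5, -1.1]
opening: 0.996
finger_force: 0.0
```

```bash
python3 - <<'E'
from h import *
w=grab('wrist');s=grab('side');save('w1',w['color']);st=ctrl.get_state();print(st['eef_pos'],st['qpos'])
print('expect grip top',proj(w,(.388,-.1765,.172)),'flange',proj(w,(.388,-.1765,.116)))
E
```

```text
[ 0.42145465 -0.17073858  0.30113608] [-6.08941533e-01 -2.67864203e-01  2.00849285e+00  5.00093120e-04
  1.40164457e+00 -1.90403233e+00]
expect grip top (np.float64(263.74695401509064), np.float64(162.97005499913223)) flange (np.float64(266.28199707245767), np.float64(153.69326743790523))
```

View pics/w1.png

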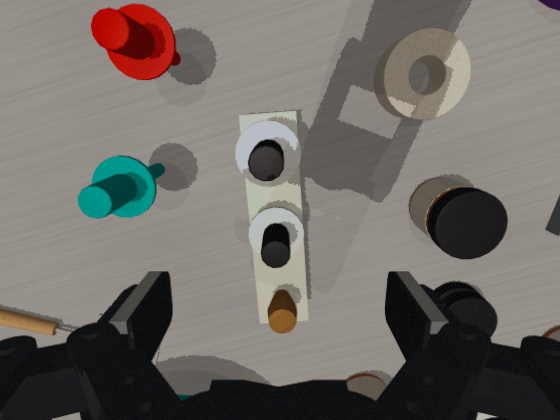

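```bash
python3 - <<'E'
from h import *
w=grab('wrist');I=w['color'].astype(int);X=I[110:190,225:310]
m=((X.min(2)>120)&(X[...,2]-X[...,0]>8)).astype(np.uint8)
d=(X.max(2)<60).astype(np.uint8)
for n,mm in(('flange',m),('grip',d)):
    cs=max(cv2.findContours(mm,0,2)[0],key=cv2.contourArea);h=cv2.convexHull(cs)
    e=cv2.fitEllipse(h);print(n,e[0][0]+225,e[0][1]+110,e[1],cv2.boundingRect(h))
    z=.115 if n=='flange' else .160
    print(onz(w,e[0][0]+225,e[0][1]+110,z).round(4))
print(onz(w,266.5,160.5,.172))
s=ctrl.get_state();print(s['eef_pos'],R.from_quat(s['tcp_rot']).as_matrix().round(3))
E
```

```text
flange 262.7016296386719 153.1494598388672 (63.90922164916992, 64.58331298828125) (6, 11, 63, 56)
[ 0.3875 -0.1754  0.115 ]
grip 261.1041259765625 160.75896072387695 (35.516937255859375, 41.70500183105469) (18, 30, 35, 42)
[ 0.3881 -0.175   0.16  ]
[ 0.38753405 -0.17002798  0.172     ]
[ 0.4217014  -0.16975738  0.3012019 ] [[-0.963  0.27  -0.   ]
 [ 0.27   0.963  0.001]
 [ 0.     0.001 -1.   ]]
```

Call:
move_arm --plan '[-17,-2.5,0,0,0,0,85,-17,-2.5,0,0,0,0,85,0,0,-20,0,0,0,85,0,0,-30,0,0,0,85,0,0,-20,0,0,0,85,0,0,0,0,0,0,85,0,0,0,0,0,0,85]'

```text
time: 3.2
eef_pos: [0.3882, -0.1739, 0.2317]
tcp_rot: [0.135, 0.991, 0.0, 0.0]
contact_force: [0.3, -0.6, 1.2]
opening: 0.993
finger_force: 0.0
```

```bash
python3 - <<'E'
from h import *
w=grab('wrist');I=w['color'].astype(int);save('w2',w['color'])
p=proj(w,(.388,-.175,.115));print(p)
u0,v0=int(p[0])-70,max(int(p[1])-60,0);X=I[v0:v0+150,u0:u0+140]
m=((X.min(2)>120)&(X[...,2]-X[...,0]>8)).astype(np.uint8);d=(X.max(2)<60).astype(np.uint8)
for n,mm,z in(('flange',m,.115),('grip',d,.160)):
    cs=max(cv2.findContours(mm,0,2)[0],key=cv2.contourArea);h=cv2.convexHull(cs)
    e=cv2.fitEllipse(h);c=(e[0][0]+u0,e[0][1]+v0);print(n,c,e[1],cv2.boundingRect(h),onz(w,*c,z).round(4))
s=ctrl.get_state();print(s['eef_pos'],s['qpos'].round(3) if hasattr(s['qpos'],'round') else s['qpos'])
E
```

```text
(np.float64(276.4171714004988), np.float64(207.18835532126266))
flange (261.99596786499023, 177.43969345092773) (10.79406452178955, 32.42321014404297) (41, 22, 30, 18) [ 0.3637 -0.1791  0.115 ]
grip (275.72452545166016, 223.76107788085938) (46.3576545715332, 63.80010986328125) (47, 45, 46, 63) [ 0.3863 -0.1747  0.16  ]
[ 0.38864789 -0.1744429   0.23264608] [-0.661 -0.297  2.155  0.     1.282 -1.961]
```

View pics/w2.png

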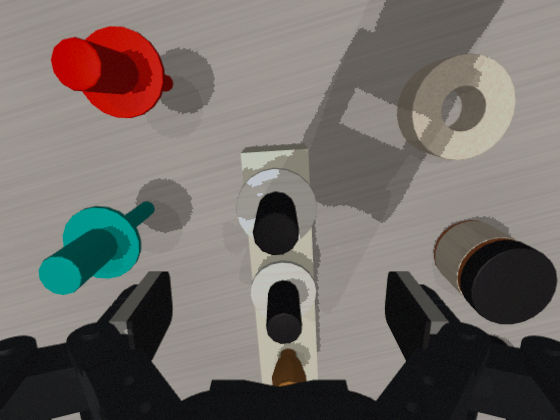

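The picture shows the grip at (276,222) and the flange at (277,207), as predicted and centred between the fingers. I'm descending.

Call:
move_arm --plan '[0,0,-25,0,0,0,85,0,0,-30,0,0,0,85,0,0,-25,0,0,0,85,0,0,-15,0,0,0,85,0,0,-11,0,0,0,85,0,0,0,0,0,0,85,0,0,0,0,0,0,85]' --newtons 40

```text
time: 3.95
eef_pos: [0.3887, -0.1755, 0.1266]
tcp_rot: [0.136, 0.991, -0.001, 0.001]
contact_force: [-0.3, -0.1, -0.7]
opening: 0.999
finger_force: 0.0
```

Call:
move_arm --plan '[0,0,0,0,0,0,45,0,0,0,0,0,0,35,0,0,0,0,0,0,20,0,0,0,0,0,0,20,0,0,0,0,0,0,20,0,0,0,0,0,0,20,0,0,0,0,0,0,20,0,0,0,0,0,0,20]' --newtons 50

```text
time: 4.75
eef_pos: [0.3881, -0.1752, 0.1258]
tcp_rot: [0.136, 0.991, -0.0, 0.0]
contact_force: [0.1, 0.0, 4.3]
opening: 0.311
finger_force: 49.0
```

Call:
move_arm --plan '[0,0,8,0,0,0,20,0,0,12,0,0,0,20,0,0,15,0,0,0,20,0,0,20,0,0,0,20,0,0,25,0,0,0,20,0,0,25,0,0,0,20,0,0,25,0,0,0,20,0,0,25,0,0,0,20,0,0,5,0,0,0,20]'

```text
time: 5.65
eef_pos: [0.3888, -0.1756, 0.2891]
tcp_rot: [0.136, 0.991, -0.001, 0.003]
contact_force: [-0.8, -0.8, -1.9]
opening: 0.313
finger_force: 49.3
```

Call:
move_arm --plan '[10,20,0,0,0,0,20,23,39,0,0,0,0,20,23,39,0,0,0,0,20,23,39,0,0,0,0,20,23,39,0,0,0,0,20,23,39,0,0,0,0,20,23,39,0,0,0,0,20,23,39,0,0,0,0,20,23,39,0,0,0,0,20,23,39,0,0,0,0,20,13,34,0,0,0,0,20,0,0,0,0,0,0,20]'

```text
time: 6.85
eef_pos: [0.6176, 0.2339, 0.2826]
tcp_rot: [0.134, 0.991, 0.0, -0.002]
contact_force: [0.2, -0.6, -1.9]
opening: 0.316
finger_force: 49.9
```

Call:
move_arm --plan '[0,0,0,0,0,0,20,0,0,0,0,0,0,20,0,0,0,0,0,0,20]'

```text
time: 7.15
eef_pos: [0.6174, 0.2288, 0.2852]
tcp_rot: [0.137, 0.991, -0.0, -0.0]
contact_force: [-0.3, 0.3, -2.0]
opening: 0.316
finger_force: 49.9
```

```bash
python3 - <<'E'
from h import *
w=grab('wrist');s=ctrl.get_state();save('w3',w['color']);print(s['eef_pos'],s['contact_force'],s['opening'])
print('eye exp',proj(w,(.56,.230,.110)))
E
```

```text
[0.61758772 0.22885444 0.28543183] [-0.10002417  0.54470266 -1.91478255] 0.3165743972298005
eye exp (np.float64(261.3074409960848), np.float64(126.14339390404642))
```

View pics/w3.png

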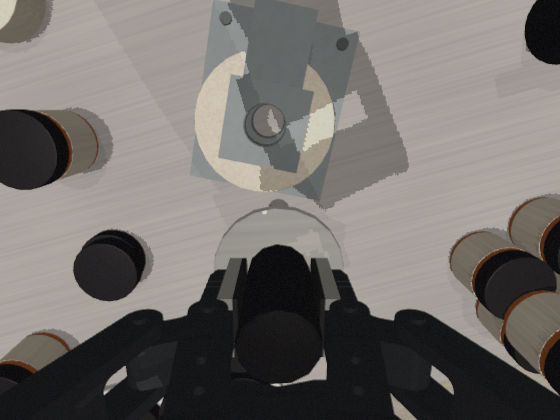

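The picture shows the eye at about (265,124) and the held spindle's flange at (279,245), with the rod tip just showing at (279,205).

```bash
python3 - <<'E'
from h import *
w=grab('wrist');s=ctrl.get_state();g=cv2.cvtColor(w['color'],cv2.COLOR_RGB2GRAY)
u0,v0=235,95;c=cv2.resize(g[v0:155,u0:300],None,fx=4,fy=4,interpolation=cv2.INTER_CUBIC)
h=cv2.HoughCircles(c,cv2.HOUGH_GRADIENT,1,8,param1=80,param2=18,minRadius=60,maxRadius=95)
print(s['eef_pos'])
out=cv2.cvtColor(c,cv2.COLOR_GRAY2RGB)
for x,y,r in ([] if h is None else h[0][:4]):
    u,v=(x+.5)/4-.5+u0,(y+.5)/4-.5+v0;p=onz(w,u,v,.110);print(u,v,r/4,p.round(4),'d mm',((p-s['eef_pos'])*1e3).round(1),'diam',2*r/4/w['f']*np.linalg.norm(p-w['o']))
    cv2.circle(out,(int(x),int(y)),int(r),(255,0,0) if x==h[0][0][0] else (0,255,0),1)
f=w['color'][180:300,220:340];t=cv2.resize(f,(480,480))[:240]
save('w3c',np.hstack([out,t]) if t.shape[0]==out.shape[0] else out)
# predicted rod tip & flange in image
e=s['eef_pos'];print(proj(w,e+[0,0,.019-.136]),proj(w,e+[0,0,.019-.028]))
E
```

```text
[0.6176724  0.22893911 0.28555503]
268.75 120.0 16.2 [0.5571 0.2376 0.11  ] d mm [ -60.6    8.7 -175.6] diam 0.028422181476087355
264.5 124.0 21.625 [0.5593 0.2332 0.11  ] d mm [ -58.4    4.2 -175.6] diam 0.03796949959356549
269.75 118.25 17.825 [0.5559 0.2388 0.11  ] d mm [ -61.8    9.9 -175.6] diam 0.03126653664722655
261.0 124.0 18.1 [0.5585 0.2303 0.11  ] d mm [ -59.2    1.4 -175.6] diam 0.03179278972025303
(np.float64(278.1505457573133), np.float64(207.10461085806296)) (np.float64(277.90141521922067), np.float64(269.9207398299601))
```

View pics/w3c.png

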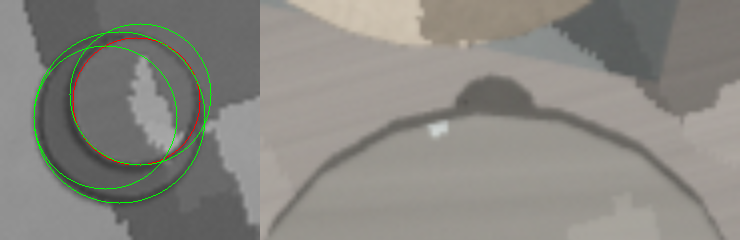

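Call:
move_arm --plan '[-12,1,0,0,0,0,20,-18,1,0,0,0,0,20,-18,1,0,0,0,0,20,-10,0,0,0,0,0,20,0,0,-15,0,0,0,20,0,0,-15,0,0,0,20,0,0,-10,0,0,0,20,0,0,-5,0,0,0,20,0,0,0,0,0,0,20,0,0,0,0,0,0,20]'

```text
time: 8.25
eef_pos: [0.5602, 0.233, 0.2403]
tcp_rot: [0.136, 0.991, 0.0, 0.0]
contact_force: [-1.1, -0.3, -1.2]
opening: 0.315
finger_force: 49.9
```

```bash
python3 - <<'E'
from h import *
s=grab('side');w=grab('wrist');st=ctrl.get_state();print(st['eef_pos'],st['contact_force'])
e=st['eef_pos'];print('side tip',proj(s,e+[0,0,.018-.136]),'eye',proj(s,(.5594,.232,.11)))
a=cv2.resize(s['color'][90:200,220:360],(700,550),interpolation=2)
save('s4',a)
E
```

```text
[0.56042462 0.23311945 0.24106883] [ 0.19150041  0.28157733 -1.42189172]
side tip (np.float64(283.9251585391595), np.float64(145.01574074500925)) eye (np.float64(283.74526379875357), np.float64(149.73487515885262))
```

View pics/s4.png

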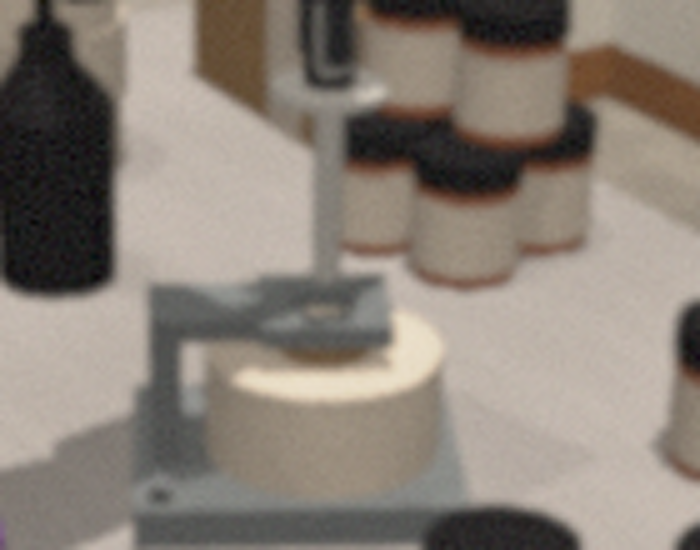

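The rod hangs upright at side u≈285.5, its tip just above the eye (284.4,151). That puts it within about 3 mm, inside the 9 mm of play. I'll make a slight correction and lower.

Call:
move_arm --plan '[-1,0.5,-8,0,0,0,20,0,0,-8,0,0,0,20,0,0,-8,0,0,0,20,0,0,-8,0,0,0,20,0,0,-4,0,0,0,20,0,0,0,0,0,0,20]'

```text
time: 8.95
eef_pos: [0.5582, 0.2334, 0.203]
tcp_rot: [0.136, 0.991, -0.0, -0.001]
contact_force: [-0.0, -0.2, -1.3]
opening: 0.315
finger_force: 49.9
```

Call:
move_arm --plan '[0,0,-8,0,0,0,20,0,0,-8,0,0,0,20,0,0,-8,0,0,0,20,0,0,-8,0,0,0,20,0,0,-8,0,0,0,20,0,0,-4,0,0,0,20,0,0,0,0,0,0,20]'

```text
time: 9.65
eef_pos: [0.5583, 0.2334, 0.1592]
tcp_rot: [0.136, 0.991, -0.0, -0.001]
contact_force: [0.3, 0.1, -2.0]
opening: 0.315
finger_force: 49.9
```

Call:
move_arm --plan '[0,0,-6,0,0,0,20,0,0,-6,0,0,0,20,0,0,-4,0,0,0,20,0,0,-4,0,0,0,20,0,0,-3,0,0,0,20,0,0,-3,0,0,0,20,0,0,0,0,0,0,20,0,0,0,0,0,0,20]'

```text
time: 10.45
eef_pos: [0.5589, 0.2335, 0.1343]
tcp_rot: [0.136, 0.991, 0.0, 0.0]
contact_force: [-0.3, -0.2, -0.9]
opening: 0.311
finger_force: 49.9
```

Call:
move_arm --plan '[0,0,-2,0,0,0,20,0,0,-2,0,0,0,20,0,0,-1,0,0,0,20,0,0,0,0,0,0,20,0,0,0,0,0,0,20]'

```text
time: 10.95
eef_pos: [0.5588, 0.2335, 0.1293]
tcp_rot: [0.136, 0.991, -0.0, -0.0]
contact_force: [0.9, 0.9, -1.8]
opening: 0.314
finger_force: 49.9
```

```bash
python3 - <<'E'
from h import *
s=grab('side');st=ctrl.get_state();print(st['eef_pos'],st['contact_force'])
save('s5',cv2.resize(s['color'][110:200,230:340],(770,590),interpolation=2))
E
```

```text
[0.55888336 0.23354157 0.12939332] [-0.08111741 -0.31538409 -1.56499892]
```

View pics/s5.png

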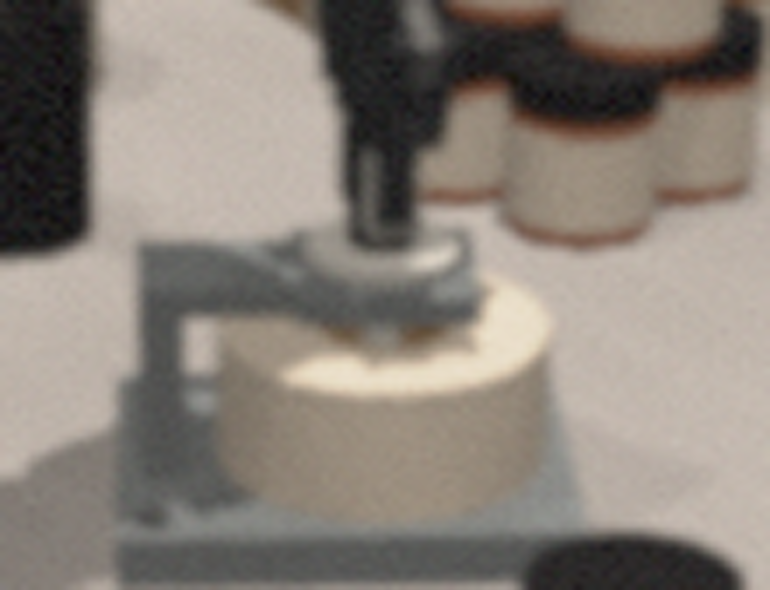

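The flange is almost down on the arm, at crop (385,255). The rod passes through the eye into the core at (380,335), and the roll has not moved. Now I'll lower in 1 mm steps until the force changes.

Call:
move_arm --plan '[0,0,-1,0,0,0,20,0,0,-1,0,0,0,20,0,0,0,0,0,0,20,0,0,0,0,0,0,20]'

```text
time: 11.4
eef_pos: [0.5588, 0.2335, 0.1273]
tcp_rot: [0.136, 0.991, -0.0, -0.0]
contact_force: [0.6, -0.3, -1.8]
opening: 0.314
finger_force: 49.9
```

Call:
move_arm --plan '[0,0,-0.7,0,0,0,20,0,0,-0.7,0,0,0,20,0,0,0,0,0,0,20,0,0,0,0,0,0,20]'

```text
time: 11.8
eef_pos: [0.5589, 0.2336, 0.126]
tcp_rot: [0.136, 0.991, 0.0, 0.0]
contact_force: [0.2, 0.0, -1.1]
opening: 0.317
finger_force: 50.0
```

Call:
move_arm --plan '[0,0,-0.7,0,0,0,20,0,0,0,0,0,0,20,0,0,0,0,0,0,20]'

```text
time: 12.1
eef_pos: [0.5589, 0.2335, 0.126]
tcp_rot: [0.136, 0.991, -0.0, 0.0]
contact_force: [-2.5, -0.3, 4.6]
opening: 0.316
finger_force: 50.1
```

Call:
move_arm --plan '[0,0,-0.7,0,0,0,20,0,0,0,0,0,0,20,0,0,0,0,0,0,20]'

```text
time: 12.4
eef_pos: [0.5589, 0.2335, 0.1259]
tcp_rot: [0.136, 0.991, -0.0, -0.0]
contact_force: [-3.9, -1.7, 6.6]
opening: 0.316
finger_force: 50.6
```

The force went from -1.6 to +5 N at exactly the expected height, so the flange is resting on the arm. I'll ease off the pressing and open.

Call:
move_arm --plan '[0,0,0.7,0,0,0,20,0,0,0,0,0,0,24,0,0,0,0,0,0,28,0,0,0,0,0,0,32,0,0,0,0,0,0,45,0,0,0,0,0,0,65,0,0,0,0,0,0,85,0,0,0,0,0,0,85,0,0,0,0,0,0,85,0,0,0,0,0,0,85]' --newtons 20

```text
time: 13.4
eef_pos: [0.5589, 0.2335, 0.1252]
tcp_rot: [0.136, 0.991, 0.0, 0.0]
contact_force: [0.4, -0.5, -0.5]
opening: 0.996
finger_force: 0.0
```

Call:
move_arm --plan '[0,0,10,0,0,0,85,0,0,20,0,0,0,85,0,0,25,0,0,0,85,0,0,30,0,0,0,85,0,0,30,0,0,0,85,20,0,20,0,0,0,85,30,0,0,0,0,0,85,20,0,0,0,0,0,85,0,0,0,0,0,0,85,0,0,0,0,0,0,85]'

```text
time: 14.4
eef_pos: [0.6286, 0.2335, 0.2603]
tcp_rot: [0.136, 0.991, -0.0, -0.0]
contact_force: [-0.4, -0.4, 0.2]
opening: 0.994
finger_force: 0.0
```

```bash
python3 - <<'E'
from h import *
s=grab('side');w=grab('wrist');st=ctrl.get_state();print(st['eef_pos'],st['contact_force'],st['opening'])
print('grip top exp wrist',proj(w,(.5589,.2335,.172)),'side',proj(s,(.5589,.2335,.172)),proj(s,(.5589,.2335,.11)))
save('s6',np.hstack([cv2.resize(s['color'][90:200,230:340],(400,400),interpolation=2),cv2.resize(w['color'][0:210,160:370],(400,400))]))
E
```

```text
[0.62800278 0.23366468 0.26027184] [ 0.30346789 -0.53837409 -0.27894439] 0.9927058156883038
grip top exp wrist (np.float64(247.54835185857712), np.float64(114.93512717323328)) side (np.float64(283.59227973204486), np.float64(127.80120049706757)) (np.float64(283.3014795037889), np.float64(149.5689146000166))
```

View pics/s6.png

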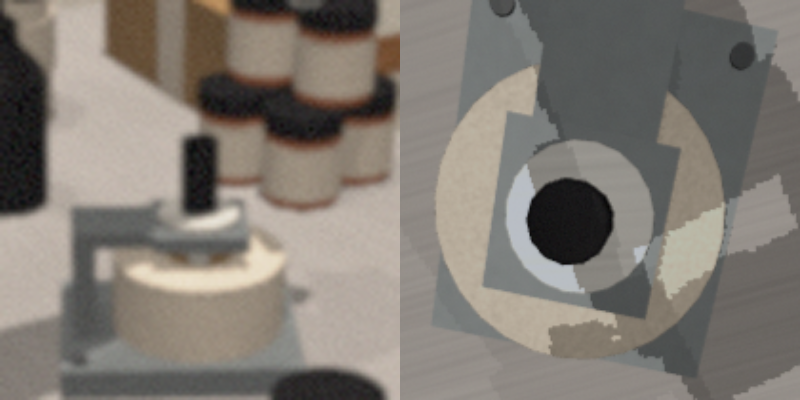

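The spindle stands upright in the eye with its flange flat on the arm. The grip is at side (284,137) and wrist (249,116), and the roll is still in place. The gripper is clear, so I'm handing in.

```bash
python3 -c "
from plant import order
print(order.sign_off())"
```

```text
the job is handed in; nothing more can be done
None
```

The long spindle now stands through the eye, the roll's core and the base with its flange flat on the arm; the roll is still in the stand, the gripper is clear, and the job is handed in at about 14.5 s.

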